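Dispense a vial with the rocker lever

ROBOT

A 6-joint arm with a two-finger parallel gripper is mounted at the origin on a cart in front of the work surface, level with it; the furniture and walls round the work are solid. World frame = base frame: x ahead of the robot, y to its left, z up, the work surface at z = 0. Lengths are in m, angles in rad, forces in N, time in s.
With the tool pointing down it reaches from about 0.225 to 0.725 m from the base axis. Payload 3.1 kg.
Tool frame: the origin (TCP) lies between the finger pads; the fingertips stand 22 mm ahead of it and the grasp point (between the pads) lies 3 mm ahead of it; z points along the fingers, y is the line along which they close (so a half turn about z gives the same grasp; the last joint's range is limited). The gripper opens to 85 mm and grips with 20 to 120 N. Pads are 22 mm wide; open, the fingers measure 114 mm over their backs; the gripper's body (76 mm by 85 mm) begins 54 mm behind the grasp point. The pads swing forward as they close: fully open they stand 13 mm farther back than shut.
Start: joints at [-1.342, 0.048, 0.099, 1.622, 0, 1.443], TCP at [0.183, -0.492, 0.253] pointing down, gripper open.
Joint ranges: [-2.91, 2.91], [-0.99, 1.94], [-1.21, 1.42], [-2.12, 2.29], [-1.49, 1.47], [-3.14, 3.14]. Speed limits (rad/s): [2.79, 2.79, 3.14, 3.14, 3.14, 3.14].

INTERFACE

Orientations are given as a unit quaternion [w, x, y, z].
In Python, from station import * gives the robot as it stands. Calls block until the motion is done:
- movep(position, orientation): joint-space move of the TCP to a pose.
- movel(position, rate=0.15, frame=None, f_stop=None): straight line of the TCP; frame=None keeps the orientation; rate is the mean speed in m/s. With f_stop (N) it stops when the force on the tool has changed by that much, and returns True; else False.
- goto_joints(angles): joint-space move.
- set_gripper(opening, grasp_force=None): opening from 0.0 (shut) to 1.0 (fully open); grasp_force is the grip in N (None keeps the last); returns when the fingers have stopped.
- pause(seconds).
- solve_ik(position, orientation): joint angles nearest the present ones, or None.
- read_state(): the state.
- read_camera(name): name is "side" or "top" or "wrist"; returns (picture, depth): 384x512x3 uint8, red, green, blue; 384x512 float32, m along the optical axis (not along the pixel's ray), 0 where there is no reading.
- camera_params(name): a dict with "fx", "fy", "cx", "cy" (pixels), "extrinsics" (4x4, takes a point from world to camera coordinates). Camera axes: x right, y down, z forward; pixel columns grow to the right and rows downward; lengths in m; the calibration is good to about 2 mm. A picture is of the moment at which its call begins: read the wrist's pose just before it. camera_params takes no time and is no camera call; for the wrist camera it gives the pose at the moment of the call.
A pose or a line that the arm cannot do raises IKError and nothing moves.
- close_job(): hands the job in; it is judged then, once.
Trained networks look in the newest picture that a camera, given by its name, has taken for a name from the list of things; names that differ only in an ending like _2 or _b are one class to them, and where a whole thing is asked for, a point or a joint stands for the part that bears it (a point fixed in the world has none). Each returns a list of dicts, best first, with "score" (0 to 1); they miss things now and then, are a little off and sometimes report something else, mostly with a low value. They report only what shows in the picture. A call takes as long as a camera call.
- boxes_of(camera, thing): "position" ([row, column] in pixels, amid what is visible of it).
- masks_of(camera, thing): "region" (384x512 bool, what is visible of it) and "position" ([row, column] in pixels, amid what is visible of it).
- tip_of(camera, thing): "position" ([row, column] in pixels: a listed point, or the origin of a listed thing).
The state is a dict: "t": time; "joints": joint angles; "dq": joint speeds; "tau": joint torques, N m; "ee_pos": TCP position; "tcp_rot": TCP orientation; "contact_force": force on the tool from outside, world axes, zero at the start; "ft_torque": the same for the moment, N m; "gripper_width": opening from 0.0 (shut) to 1.0 (fully open); "finger_force": force on a finger pad.
Only numpy, scipy, OpenCV 4.12 (cv2) and the standard library are available. Lean on these libraries where they do the work, as an engineer would, in place of code of your own. Each camera call takes 0.05 s, during which the arm holds its last target. There are 200 camera calls.

TASK

Two gravity dispensers stand on the worktop: the lane of one holds a blue-capped vial behind its gate, the other an ampoule. With the fingertips, press down the paddle of the vial's dispenser so that its gate lifts, keep it down until the vial has rolled into the catch tray in front, then let go so that the gate falls shut. Do not touch the vial itself, do not work the ampoule's dispenser, and leave the other vial, the tape roll and the finger clip where they stand.

Things in the scene. Friction and masses are not known exactly. Their poses are not given: they have to be found in the camera images.
- vial_dispenser: Vial dispenser, 220 x 77 mm; fixed. Origin: centre of its underside on the worktop, below the closed gate; x = up the lane to the paddle, -x = down to the catch tray. Clear lane walls 76 mm high, x -30 to 74; floor slopes 20 deg, 36 mm high at the gate. A steel rocking lever lies over the lane between two posts 106 mm high: clear gate plate at its front end, grey paddle at its back end.
- ampoule_dispenser: Ampoule dispenser, 220 x 101 mm, fixed, of the same build as the vial dispenser but with a 81 mm wide lane; same frame, heights and lever. It is to stay shut.
- vial_paddle (a point): Centre of the top face of the vial dispenser's paddle, 36 mm (along x) by 42 mm by 8 mm, plain and level at the start, 103 mm above the worktop, at x = 107 mm of the dispenser; moves with the lever, 62 mm behind and 6 mm above its pivot. Nothing beneath but the base plate.
- vial_pivot (a point): Pivot pin of the vial dispenser's lever, at x = 45, z = 97 mm of the dispenser; the pin runs along its y.
- vial_tray (a point): Middle of the vial dispenser's catch tray floor, 12 mm above the worktop: the open-topped lower end of the lane, x = -88 to -30 mm of the dispenser, 57 mm wide, walls 36 to 42 mm high.
- vial_lever (a joint): Lever of the vial dispenser, rad. 0 = paddle up, gate shut; grows as the paddle is pressed down; stop at 0.50 (paddle centre 29 mm lower). A light spring (2.5 N on the paddle at 0, 5 N at the stop) returns it to 0 when let go. The vial is let out at 0.25 to 0.40.
- ampoule_paddle (a point): Centre of the top face of the ampoule dispenser's paddle (same size and place on it), not to be pressed.
- ampoule_lever (a joint): Lever of the ampoule dispenser, rad. 0 = paddle up, gate shut; grows as the paddle is pressed down; stop at 0.50 (paddle centre 29 mm lower). A light spring (2.5 N on the paddle at 0, 5 N at the stop) returns it to 0 when let go.
- vial: White injection vial with blue cap, 25 mm diameter, 53 mm long, about 24 g, lying across the lane behind the gate of the vial dispenser. Origin: centre of its bottom end; its z runs along the axis to the cap. Lying in the catch tray against the front wall its origin is at about x = -75, z = 22 mm of the dispenser.
- ampoule: Brown glass ampoule, 14 mm diameter, 76 mm long, with a narrow neck, lying across the lane behind the gate of the ampoule dispenser. Origin: underside, centre.
- spare_vial: A second blue-capped vial, 25 x 53 mm, standing upright on the worktop, bystander. Origin: centre of its bottom.
- tape: Roll of white surgical tape lying flat, 76 mm diameter, 25 mm high, bystander. Origin: centre of its underside.
- finger_clip: Blue and white fingertip oximeter, 34 x 58 x 31 mm, bystander. Origin: centre of its underside.

How it is judged:
By the outcome, as a careful person would: the job done as asked, in the order asked, and still so for the second after the job is handed in, with the robot touching nothing.
It also fails if it takes over 32 s, if anything falls off the work surface, if the arm or the gripper's body presses on something with over 40 N, if the wrist force passes 120 N, or if a joint passes its speed limit or range.

## Working session

There is one attempt and no reset: what is moved stays moved. The work goes in short steps, each a Python script; the robot and the scene stay as the last script left them, time stands still between calls to the robot, and variables do not carry over. Pictures are saved under pics/ and viewed, at most 10 in all, crops included, and the job is handed in when it is done.

```bash
mkdir -p pics; cat > h.py <<'E'
from station import *
import numpy as np, cv2
def world(cam,r,c,d,P=None):
    P=P or camera_params(cam)
    p=np.array([(c-P['cx'])/P['fx']*d,(r-P['cy'])/P['fy']*d,d,1])
    return (np.linalg.inv(P['extrinsics'])@p)[:3]
def atz(cam,r,c,z):
    P=camera_params(cam);T=np.linalg.inv(P['extrinsics'])
    v=T[:3,:3]@np.array([(c-P['cx'])/P['fx'],(r-P['cy'])/P['fy'],1]);o=T[:3,3]
    return o+v*(z-o[2])/v[2]
E
python3 - <<'E'
from h import *
im={}
for n in("top","side"):
    a,d=read_camera(n);cv2.imwrite(f"pics/{n}.png",a[:,:,::-1])
    np.save(n+"_d.npy",d)
    for t,z in(("vial_paddle",.103),("ampoule_paddle",.103),("vial_pivot",.097),("vial_tray",.012),("vial_dispenser",0),("ampoule_dispenser",0),("vial",.045),("ampoule",.04),("spare_vial",0)):
        for r in tip_of(n,t)[:2]:
            print(n,t,round(r['score'],2),np.round(r['position']),np.round(atz(n,*r['position'],z),3))
s=read_state();print(s['t'],s['tcp_rot'],s['contact_force'])
E
```

```text
top vial_paddle 0.85 [155. 273.] [ 0.645 -0.086  0.103]
top vial_paddle 0.41 [177. 279.] [ 0.581 -0.103  0.103]
top ampoule_paddle 0.55 [178. 194.] [0.579 0.137 0.103]
top vial_pivot 0.7 [177. 280.] [ 0.583 -0.105  0.097]
top vial_tray 0.89 [215. 282.] [ 0.479 -0.119  0.012]
top vial_tray 0.32 [196. 276.] [ 0.537 -0.1    0.012]
top ampoule_dispenser 0.57 [219. 202.] [0.469 0.124 0.   ]
top vial 0.45 [191. 268.] [ 0.55  -0.074  0.045]
top vial 0.3 [196. 154.] [0.533 0.259 0.045]
top ampoule 0.59 [216. 203.] [0.475 0.118 0.04 ]
top spare_vial 0.58 [249. 272.] [ 0.378 -0.089  0.   ]
side vial_paddle 0.58 [203. 314.] [ 0.644 -0.093  0.103]
side ampoule_paddle 0.78 [161. 277.] [0.567 0.133 0.103]
side vial_pivot 0.77 [204. 288.] [ 0.586 -0.088  0.097]
side vial_tray 0.84 [242. 236.] [ 0.468 -0.115  0.012]
side vial_dispenser 0.76 [249. 263.] [ 0.532 -0.123  0.   ]
side ampoule_dispenser 0.88 [193. 240.] [0.465 0.142 0.   ]
side vial 0.55 [220. 270.] [ 0.548 -0.071  0.045]
side vial 0.35 [205. 315.] [ 0.659 -0.002  0.045]
side ampoule 0.43 [194. 242.] [0.474 0.061 0.04 ]
side ampoule 0.39 [183. 247.] [0.485 0.125 0.04 ]
side spare_vial 0.57 [163. 276.] [0.57  0.342 0.   ]
side spare_vial 0.47 [241. 202.] [ 0.386 -0.094  0.   ]
1.0 [ 3.13112401e-05  9.84127657e-01  1.77461976e-01 -3.55175525e-07] [-0.37003045 -0.0355163  -0.96551645]
```

View pics/top.png

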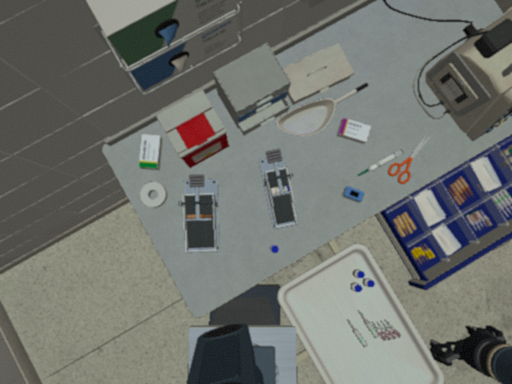

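View pics/side.png

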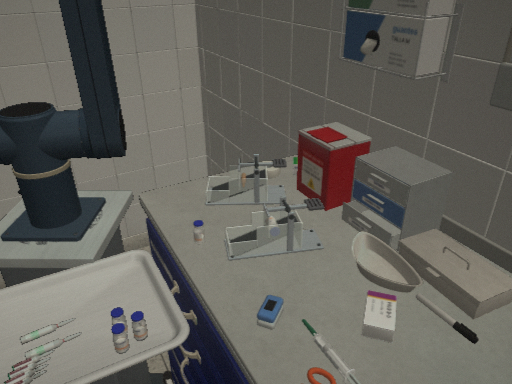

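The top picture shows the vial's dispenser on the right (paddle near row 155, col 273, tray near 215, 282). The ampoule's wider one is on the left (brown ampoule near 216, 203), with drawer cabinets beyond the paddles. The side view agrees. Next I'll check depth at the paddle and the clearance around it.

```bash
python3 - <<'E'
from h import *
d=np.load("top_d.npy");P=camera_params("top")
T=np.linalg.inv(P['extrinsics'])
r,c=np.mgrid[0:384,0:512]
p=np.stack([(c-P['cx'])/P['fx']*d,(r-P['cy'])/P['fy']*d,d],-1)@T[:3,:3].T+T[:3,3]
ok=d>0
X,Y,Z=p[...,0],p[...,1],p[...,2]
m=ok&(abs(X-.645)<.05)&(abs(Y+.09)<.04)&(Z>.09)&(Z<.115)
print(m.sum(),np.round(np.c_[X[m],Y[m],Z[m]],3).tolist()[::4])
pm=m&(X>.62);print("paddle",p[pm].mean(0),X[pm].min(),X[pm].max(),Y[pm].min(),Y[pm].max())
m=ok&(Z>.12)&(abs(X-.65)<.18)&(abs(Y+.09)<.2)
for rr in (.06,.09,.12,.15,.2):
    q=m&(np.hypot(X-.645,Y+.09)<rr);print(rr,q.sum(),Z[q].max() if q.any() else None)
yaw=np.arctan2(.028,.172)
a=np.pi/2
from scipy.spatial.transform import Rotation as R
for k in (0,a,-a,np.pi):
    q=(R.from_euler('z',yaw+k)*R.from_euler('x',np.pi)).as_quat(scalar_first=True)
    for z in(.2,.115,.09): print(round(k,2),z,solve_ik([.648,-.09,z],q))
E
```

```text
232 [[0.666, -0.1, 0.099], [0.662, -0.094, 0.103], [0.661, -0.072, 0.097], [0.658, -0.083, 0.109], [0.659, -0.094, 0.103], [0.657, -0.063, 0.098], [0.656, -0.075, 0.104], [0.656, -0.086, 0.105], [0.656, -0.097, 0.105], [0.653, -0.066, 0.105], [0.653, -0.077, 0.103], [0.653, -0.089, 0.103], [0.654, -0.1, 0.103], [0.65, -0.069, 0.105], [0.65, -0.08, 0.106], [0.65, -0.091, 0.105], [0.651, -0.103, 0.101], [0.648, -0.072, 0.1], [0.648, -0.083, 0.104], [0.647, -0.094, 0.106], [0.648, -0.106, 0.104], [0.645, -0.074, 0.104], [0.643, -0.085, 0.11], [0.645, -0.097, 0.102], [0.642, -0.066, 0.102], [0.642, -0.077, 0.104], [0.642, -0.089, 0.103], [0.642, -0.1, 0.105], [0.639, -0.069, 0.104], [0.639, -0.08, 0.104], [0.639, -0.091, 0.103], [0.639, -0.103, 0.104], [0.636, -0.071, 0.106], [0.636, -0.083, 0.102], [0.636, -0.094, 0.105], [0.637, -0.106, 0.101], [0.633, -0.074, 0.104], [0.633, -0.086, 0.105], [0.633, -0.097, 0.105], [0.634, -0.109, 0.1], [0.631, -0.077, 0.103], [0.63, -0.088, 0.105], [0.631, -0.1, 0.101], [0.628, -0.069, 0.101], [0.628, -0.08, 0.102], [0.628, -0.091, 0.102], [0.625, -0.
[... 789 characters left out ...]
 0.          1.16897697]
1.57 0.115 [-0.24044424  0.39660599  0.23203444  1.40622478  0.          1.16897697]
1.57 0.09 [-0.24044424  0.40611845  0.19435618  1.35903406  0.          1.16897697]
-1.57 0.2 [-0.24044424  0.38806088  0.38979189  1.57252733  0.         -1.97261568]
-1.57 0.115 [-0.24044424  0.39660599  0.23203444  1.40622478  0.         -1.97261568]
-1.57 0.09 [-0.24044424  0.40611845  0.19435618  1.35903406  0.         -1.97261568]
3.14 0.2 [-0.24044424  0.38806088  0.38979189  1.57252733  0.         -0.40181935]
3.14 0.115 [-0.24044424  0.39660599  0.23203444  1.40622478  0.         -0.40181935]
3.14 0.09 [-0.24044424  0.40611845  0.19435618  1.35903406  0.         -0.40181935]
```

```bash
python3 - <<'E'
from h import *
from scipy.spatial.transform import Rotation as R
q=(R.from_euler('z',.165+np.pi)*R.from_euler('x',np.pi)).as_quat(scalar_first=True)
set_gripper(0.0)
movep([.646,-.0855,.20],q)
f0=np.array(read_state()['contact_force'])
movel([.646,-.0855,.145],rate=.12)
print(movel([.646,-.0855,.091],rate=.04,f_stop=12))
s=read_state();print(s['t'],s['ee_pos'],np.array(s['contact_force'])-f0)
pause(1.0)
a,d=read_camera("side");cv2.imwrite("pics/side2.png",cv2.resize(a[150:280,190:350,::-1],None,fx=4,fy=4))
for t,z in(("vial",.022),("vial_paddle",.075)):
    for r in tip_of("side",t)[:2]: print(t,round(r['score'],2),np.round(r['position']),np.round(atz("side",*r['position'],z),3))
s=read_state();print(s['t'],np.array(s['contact_force'])-f0)
E
```

```text
False
6.0833 [ 0.64725968 -0.08574173  0.09331379] [-1.81052367 -0.41403255  9.04035618]
vial 0.62 [236. 236.] [ 0.468 -0.103  0.022]
vial_paddle 0.75 [216. 310.] [ 0.637 -0.104  0.075]
7.2333 [-0.33640528 -0.768569    8.92944559]
```

View pics/side2.png

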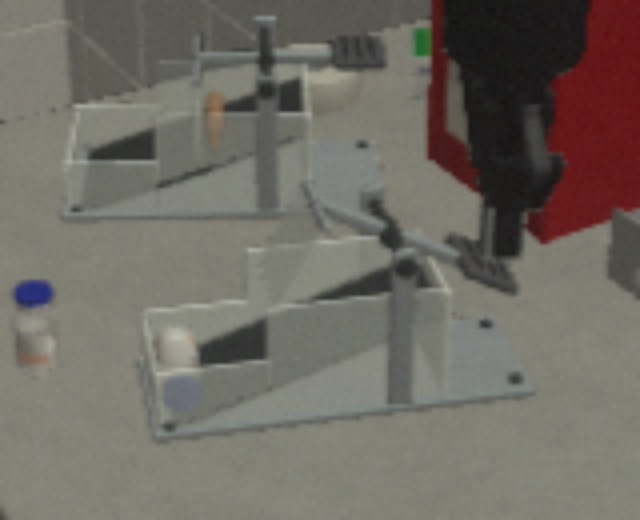

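The picture shows the lever down and the gate up, with the vial lying in the tray against the front wall (full-image row ~240, col ~235). The ampoule is still behind its gate. I'll release the paddle and back away.

```bash
python3 - <<'E'
from h import *
movel([.646,-.0855,.135],rate=.06)
movel([.646,-.0855,.22],rate=.12)
pause(.7)
a,d=read_camera("side");cv2.imwrite("pics/side3.png",cv2.resize(a[150:280,190:350,::-1],None,fx=4,fy=4))
for t,z in(("vial",.022),("vial_paddle",.103)):
    for r in tip_of("side",t)[:1]: print(t,round(r['score'],2),np.round(r['position']),np.round(atz("side",*r['position'],z),3))
s=read_state();print(s['t'],s['contact_force'])
E
```

```text
vial_paddle 0.88 [202. 315.] [ 0.647 -0.086  0.103]
9.825 [ 0.23951629 -0.18345634  0.14489852]
```

View pics/side3.png

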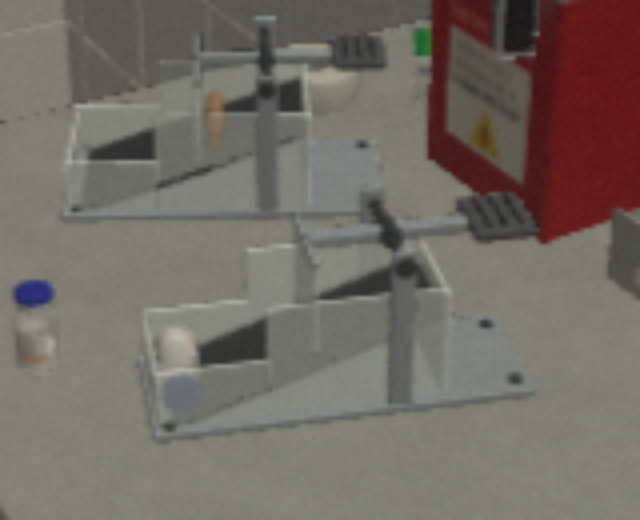

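The lever is level again (paddle at row 202, col 315), the gate is shut, the vial is in the tray, and nothing else has moved.

```bash
python3 -c "
from station import *
print(close_job())"
```

```text
the job is handed in; nothing more can be done
None
```

The vial is in its catch tray, the gate is shut again, the ampoule's dispenser was not worked, and the job is handed in at about 10 s of the 32 s allowed.

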